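# Hang the test-lead rail on both hooks of its stand

## Task

Lift the test-lead rail (the steel rod with the red grip tab and the metal comb) out of the wooden cradle and hang it on the two blue hooks of the stand, pressing its rod down past the spring catches until both ends lie fully home on the hook floors. The height of the hooks is not known exactly, so press by feel, never harder than about 25 N, and make sure that both ends are home before you let go. Leave the other things on the bench where they are.

Things in the scene. Friction and masses are not known exactly. Their poses are not given: they have to be found in the camera images.
- rail: The rail: steel rod, black end knobs, red grip tab, metal comb; 196 mm wide, 0.35 kg within 20 percent, loose. Origin: mid-rod, on its axis (rod 8 mm thick); x across its thickness, y along the rod, z up. Knobs 18 mm thick cover y = +-86 to +-98 mm. The comb (5 mm thick, 104 mm wide) hangs down to z = -58 mm. Starts upright with the rod in the cradle's notches, axes along the cradle's
- rail_grip (a point): Point in the red grip tab, 40 mm above the rod's axis at mid-length; axes as the rail's. The tab is made to be pinched from above across its 12 mm thickness (along x); it is 50 mm wide (y) and its top is 16 mm above this point. A red finger guard, 34 mm (x) by 54 mm (y), tops out 29 mm below this point: keep the fingertips above it
- rail_left (a point): Point on the rod's axis at y = +75 mm of the rail, which goes into the left hook
- rail_right (a point): Point on the rod's axis at y = -75 mm of the rail, which goes into the right hook
- cradle: Wooden cradle fixed on the bench, foot 70x150x8 mm, two posts at y = +-60.5 mm (9 mm thick) with notches 12 mm wide and 12 mm deep, open upward, notch floors 85 mm above the bench. Origin: centre of its underside; y runs from post to post, z up
- stand: Steel stand fixed on the bench: foot plate 90x210x10 mm, two columns and a blue crossbar at x = +26 mm, two blue hooks 12 mm thick at y = +75 mm (left) and -75 mm (right). Origin: on the bench, below the middle between the hook throats; x points from the hook tips to the columns, y from right to left hook, z up. The hooks are clamped rigidly at a height that is not reported
- stand_left (a point): Point at bench height straight below the throat of the left hook; axes as the stand's. Throat: open upward, 9.8 mm wide in x, centred over this point, flared above 20 mm to about 25 mm at its top, 31 mm above the throat's floor. The floor is somewhere from 105 to 135 mm above the bench; the axis of a seated rod is 4 mm above the floor
- stand_right (a point): Point at bench height straight below the throat of the right hook, which is like the left one; its floor is within 2 mm of the left one's height, higher or lower
- left_pin (a joint): Yellow spring pin in the floor of the left hook. 0 m = free, standing 3 mm proud of the hook's floor; about 0.003 m = pushed flush, which means that this end of the rod lies fully home on the floor (spring under 0.4 N)
- right_pin (a joint): Yellow spring pin in the floor of the right hook. 0 m = free, standing 3 mm proud of the hook's floor; about 0.003 m = pushed flush, which means that this end of the rod lies fully home on the floor (spring under 0.4 N)
- left_catch (a joint): Spring catch in the back (+x) wall of the left hook's throat. 0 m = shut: its round nose (radius 10 mm, middle 14 mm above the floor) stands 4 mm into the throat. It opens 2.2 to 4 mm as the rod is pressed past and springs back to 0 when the rod is below it. Passing takes about 3 to 8 N a hook; the rail's weight alone does not do it
- right_catch (a joint): Spring catch in the back (+x) wall of the right hook's throat. 0 m = shut: its round nose (radius 10 mm, middle 14 mm above the floor) stands 4 mm into the throat. It opens 2.2 to 4 mm as the rod is pressed past and springs back to 0 when the rod is below it. Passing takes about 3 to 8 N a hook; the rail's weight alone does not do it
- screwdriver: red and black screwdriver lying near the amplifier, 178 mm long; a bystander to be left alone. Origin: centre of its underside
- mouse: black computer mouse, 108x60x37 mm; a bystander to be left alone. Origin: centre of its underside
- solder_spool_1: small spool of silver solder, 52x45x42 mm; a bystander to be left alone. Origin: centre of its underside
- screw_cup_2: clear plastic cup of screws, 52 mm wide, 42 mm high; a bystander to be left alone. Origin: centre of its underside
- flux_tub: small white tub with a blue lid, 45 mm wide, 23 mm high; a bystander to be left alone. Origin: centre of its underside
- glue_bottle: small white dropper bottle, 23 mm wide, 58 mm high; a bystander to be left alone. Origin: centre of its underside
- side_cutters: blue-handled side cutters lying flat, 125 mm long, 11 mm high; a bystander to be left alone. Origin: centre of its underside

How it is judged:
By the outcome, as a careful person would: the job done as asked, in the order asked, and still so for the second after the job is handed in, with the robot touching nothing.
It also fails if it takes over 45 s, if anything falls off the work surface, if the arm or the gripper's body presses on something with over 40 N, if the wrist force passes 120 N, or if a joint passes its speed limit or range.

## Robot

A 6-joint arm with a two-finger parallel gripper is mounted at the origin on a cart in front of the work surface, level with it; the furniture and walls round the work are solid. World frame = base frame: x ahead of the robot, y to its left, z up, the work surface at z = 0. Lengths are in m, angles in rad, forces in N, time in s.
With the tool pointing down it reaches from about 0.25 to 0.725 m from the base axis. Payload 4 kg.
Tool frame: the origin (TCP) lies between the finger pads; the fingertips stand 8 mm ahead of it and the grasp point (between the pads) lies 11 mm behind it; z points along the fingers, y is the line along which they close (so a half turn about z gives the same grasp; the last joint's range is limited). The gripper opens to 85 mm and grips with 20 to 120 N. Pads are 22 mm wide; open, the fingers measure 114 mm over their backs; the gripper's body (76 mm by 85 mm) begins 54 mm behind the grasp point. The pads swing forward as they close: fully open they stand 13 mm farther back than shut.
Start: joints at [1.1, 0.241, 0.005, 1.335, 0, 1.571], TCP at [0.227, 0.446, 0.239] pointing down, gripper open.
Joint ranges: [-2.72, 2.72], [-1.05, 1.87], [-1.09, 1.28], [-1.99, 2.15], [-1.42, 1.44], [-3.14, 3.14]. Speed limits (rad/s): [2.79, 2.79, 3.14, 3.14, 3.14, 3.14].

## Interface

Orientations are given as a unit quaternion [w, x, y, z].
In Python, from cell import arm, vision, nets gives the robot as it stands. The module is installed in compiled form; this text tells all that it offers.
- The arm moves only by the tool jog_arm, never from a script. Its argument "rows" is one flat list of numbers, 5 for each row, row after row: the closure in counts, from 0 (fully open) to 255 (shut), then the shift along the tool's x, y, z in cm, then the turn about the tool's z in rad. A call has 1 to 12 rows; each row is the pose to reach, as a shift and turn from the pose commanded when the call began, along the tool's axes at that moment; what a row does not reach only later rows make up. A row lasts 1/12 s, in which the tool goes at most 41.7 mm and 7.16 degrees, less where a joint would pass 70% of its speed; a pose out of reach is approached as far as the arm can. A call with a gripper value outside its range is refused whole. The fingers move at their own pace and stop on an object; "newtons" is the grip in N (left out, the last holds). Time passes only in rows, so rows that repeat a pose let the fingers close. It gives the time, the measured TCP pose, the force, the opening and the grip force at its end, in the units of the state.
- arm.get_state(): the state, without advancing time (a new reading comes with each control period).
- vision.capture(name): name is "side" or "top" or "wrist"; returns a dict with "frame" (400x640x3 uint8, red, green, blue), "camera_matrix" (3x3 intrinsics, pixels), "T" (4x4, takes a point from camera to world coordinates); the wrist camera has in their place "mount" (4x4, takes a point from camera to tool coordinates, whose origin is the TCP and whose axes are the flange's). Camera axes: x right, y down, z forward; pixel columns grow to the right and rows downward; lengths in m; the calibration is good to about 2 mm. A picture is of the moment at which its call begins: read the wrist's pose just before it. There is no depth.
- arm.sign_off(): hands the job in; it is judged then, once.
Trained networks look in a picture, given as the dict that the camera call returned (one of the last four; its "shot" number tells which), for a name from the list of things; names that differ only in an ending like _2 or _b are one class to them, and where a whole thing is asked for, a point or a joint stands for the part that bears it (a point fixed in the world has none). Each returns a list of dicts, best first, with "conf" (0 to 1); they miss things now and then, are a little off and sometimes report something else, mostly with a low value. They report only what shows in the picture. A call takes as long as a camera call.
- nets.recognise(picture, target): "at" ([x, y, z] in m, in world coordinates, good to about 4 mm: the middle of the surface that is visible of it).
- nets.masks_of(picture, target): "pixels" (400x640 bool, what is visible of it).
The state is a dict: "clock": time; "qpos": joint angles; "qd": joint speeds; "effort": joint torques, N m; "tcp_pos": TCP position; "tcp_rot": TCP orientation; "ft_force": force on the tool from outside, world axes, zero at the start; "wrist_torque": the same for the moment, N m; "opening": finger opening in m; "grip_force": force on a finger pad.
Only numpy, scipy, OpenCV 4.12 (cv2) and the standard library are available. Lean on these libraries where they do the work, as an engineer would, in place of code of your own. Each camera call takes 0.05 s, during which the arm holds its last target. There are 200 camera calls.

## Working session

There is one attempt and no reset: what is moved stays moved. The work goes in short steps, Python scripts to look and compute and a tool call to move; the robot and the scene stay as the last step left them, time stands still between calls to the robot, and variables do not carry over. Pictures are saved under pics/ and viewed, at most 11 in all, crops included, and the job is handed in when it is done.

Besides the shell and the picture viewer there is one more tool, called after "Call:" by a JSON object that holds its "op" and its "data", one argument or row to a line. jog_arm: Moves the arm, as the interface text tells. Its arguments: {"type":"object","properties":{"rows":{"type":"array","items":{"type":"number"}},"newtons":{"type":"number"}},"required":["rows"]}

```bash
mkdir -p pics; python3 - <<'E'
from cell import arm, vision, nets
import cv2, numpy as np
s=arm.get_state(); print({k:np.round(v,3).tolist() for k,v in s.items()})
for n in ["top","side"]:
    p=vision.capture(n); cv2.imwrite(f"pics/{n}0.png",p["frame"][:,:,::-1])
    print(n,np.round(p["camera_matrix"],1).tolist(),np.round(p["T"],4).tolist())
    for t in ["rail","cradle","stand","screwdriver","mouse","solder_spool_1","screw_cup_2","flux_tub","glue_bottle","side_cutters"]:
        print(t,[(np.round(d["at"],3).tolist(),round(d["conf"],2)) for d in nets.recognise(p,t)[:2]])
E
```

```text
{'clock': 0.0, 'qpos': [1.1, 0.241, 0.004, 1.335, 0.0, 1.571], 'qd': [0.002, 0.001, 0.0, 0.001, -0.002, 0.001], 'effort': [0.001, -37.232, 25.241, 0.017, 0.0, 0.0], 'tcp_pos': [0.227, 0.445, 0.238], 'tcp_rot': [-0.0, 0.233, 0.972, -0.001], 'ft_force': [0.429, -0.8, 1.275], 'wrist_torque': [0.032, -0.014, -0.012], 'grip_force': 0.0, 'opening': 0.086}
top [[418.8, 0.0, 319.7], [0.0, 418.8, 194.7], [0.0, 0.0, 1.0]] [[0.0037, -0.9915, 0.1298, 0.3783], [-0.9999, -0.0055, -0.0128, -0.0078], [0.0134, -0.1298, -0.9915, 1.255], [0.0, 0.0, 0.0, 1.0]]
rail [([0.412, 0.256, 0.103], 0.6), ([0.6, 0.196, 0.014], 0.23)]
cradle [([0.404, 0.247, 0.011], 0.62)]
stand [([0.598, 0.198, 0.009], 0.96)]
screwdriver [([0.498, 0.377, 0.02], 0.79)]
mouse [([0.612, -0.071, 0.032], 0.95), ([0.409, 0.257, 0.099], 0.44)]
solder_spool_1 [([0.596, 0.198, 0.011], 0.47), ([0.676, -0.012, 0.027], 0.41)]
screw_cup_2 [([0.544, -0.438, 0.014], 0.66)]
flux_tub [([0.508, -0.35, 0.021], 0.59)]
glue_bottle [([0.36, -0.302, 0.034], 0.48)]
side_cutters [([0.648, -0.369, 0.006], 0.63), ([0.496, 0.381, 0.02], 0.17)]
side [[467.4, 0.0, 326.3], [0.0, 467.4, 196.6], [0.0, 0.0, 1.0]] [[0.9991, 0.0358, -0.0221, 0.5311], [0.0398, -0.6347, 0.7717, -1.0667], [0.0136, -0.7719, -0.6356, 0.9837], [0.0, 0.0, 0.0, 1.0]]
rail [([0.417, 0.238, 0.105], 0.63)]
cradle [([0.422, 0.214, 0.006], 0.74)]
stand [([0.603, 0.158, 0.011], 0.84)]
screwdriver [([0.501, 0.371, 0.021], 0.5)]
mouse [([0.612, -0.088, 0.028], 0.88), ([0.417, 0.24, 0.101], 0.73)]
solder_spool_1 [([0.681, -0.022, 0.034], 0.46)]
screw_cup_2 [([0.542, -0.418, 0.019], 0.77)]
flux_tub [([0.513, -0.36, 0.025], 0.54)]
glue_bottle [([0.36, -0.311, 0.033], 0.64)]
side_cutters [([0.649, -0.374, 0.014], 0.68)]
```

```bash
cd pics; python3 - <<'E'
import cv2
a=cv2.imread("top0.png");cv2.imwrite("top0c.png",cv2.resize(a[60:260,160:360],None,fx=3,fy=3,interpolation=2))
a=cv2.imread("side0.png");cv2.imwrite("side0c.png",cv2.resize(a[0:200,180:440],None,fx=3,fy=3,interpolation=2))
E
```

```text
(no output)
```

View pics/top0c.png

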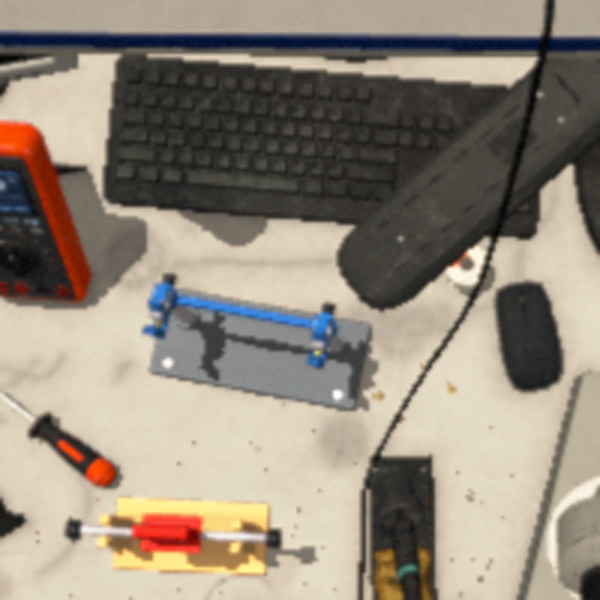

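View pics/side0c.png

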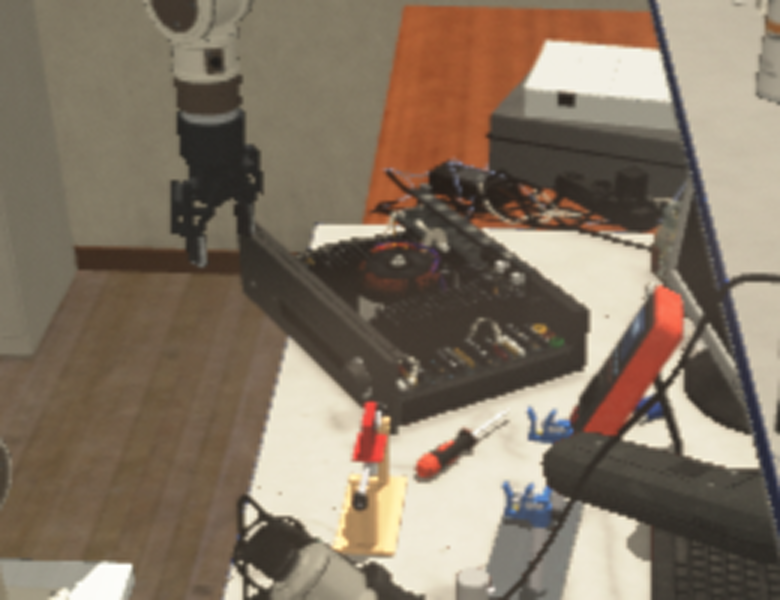

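The top view shows the rail in the cradle, with knobs at about px (184,236) and (252,239). The stand is above it, with hooks at about (213,165) and (267,177). The black bar near (283,150) could be raised, so I'll triangulate its near end.

```bash
cat > h.py <<'E'
from cell import arm, vision, nets
import cv2, numpy as np
from scipy.spatial.transform import Rotation as R
def cam(p):
    if "T" in p: return p["T"]
    s=p["state"]; M=np.eye(4); q=s["tcp_rot"]; M[:3,:3]=R.from_quat([q[1],q[2],q[3],q[0]]).as_matrix(); M[:3,3]=s["tcp_pos"]
    return M@p["mount"]
def shot(n,fn=None):
    s=arm.get_state(); p=vision.capture(n); p["state"]=s
    if fn: cv2.imwrite(f"pics/{fn}.png",p["frame"][:,:,::-1])
    return p
def ray(p,px):
    T=cam(p); d=T[:3,:3]@np.linalg.inv(p["camera_matrix"])@[px[0],px[1],1]; return T[:3,3],d
def at_z(p,px,z):
    o,d=ray(p,px); return o+d*(z-o[2])/d[2]
def proj(p,X):
    T=cam(p); c=T[:3,:3].T@(np.asarray(X)-T[:3,3]); u=p["camera_matrix"]@c; return u[:2]/u[2]
def tri(p1,a,p2,b):
    o1,d1=ray(p1,a);o2,d2=ray(p2,b)
    k=np.linalg.lstsq(np.c_[d1,-d2],o2-o1,rcond=None)[0]; A=o1+k[0]*d1;B=o2+k[1]*d2
    return (A+B)/2,np.linalg.norm(A-B)
def plan(pos,yaw):
    """shift (cm, tool axes) and turn for TCP at pos with closing line (tool y) along world yaw"""
    s=arm.get_state(); q=s["tcp_rot"]; M=R.from_quat([q[1],q[2],q[3],q[0]]).as_matrix()
    y=M[:,1]; cur=np.arctan2(y[1],y[0]); t=-(yaw-cur); t=(t+np.pi/2)%np.pi-np.pi/2
    return np.round(M.T@(np.asarray(pos)-s["tcp_pos"])*100,2), round(t,4), np.round(s["tcp_pos"],4), round(np.degrees(cur),2)
E
python3 - <<'E'
from h import *
t=shot("top"); s=shot("side")
c=lambda x,y:(160+x/3,60+y/3)
d=lambda x,y:(180+x/3,y/3)
a,b=at_z(t,c(72,528),.089),at_z(t,c(275,538),.089); print("rail",a,b,(a+b)/2,np.degrees(np.arctan2(-(a-b)[0],(a-b)[1])))
for n,q in dict(c1=(150,372),c2=(355,408),c3=(370,325)).items(): print(n,at_z(t,c(*q),.01))
print("tips",at_z(t,c(155,331),.14),at_z(t,c(317,361),.14))
print("bar end",tri(t,c(370,295),s,d(560,465)), tri(t,c(345,245),s,d(548,455)))
print("meter",tri(t,c(30,125),s,d(668,290)))
E
```

```text
rail [0.41389471 0.35138401 0.089     ] [0.40550002 0.16475481 0.089     ] [0.40969737 0.25806941 0.089     ] -2.5754596197522535
c1 [0.57181533 0.30518655 0.01      ]
c2 [0.53666775 0.09998902 0.01      ]
c3 [0.62097029 0.08630299 0.01      ]
tips [0.58892009 0.2694307  0.14      ] [0.56247312 0.1235047  0.14      ]
bar end (array([0.61160363, 0.07203402, 0.20802598]), np.float64(0.006516461097422493)) (array([0.62559871, 0.08961802, 0.21623622]), np.float64(0.04660096963643408))
meter (array([0.73779228, 0.34861196, 0.25818222]), np.float64(0.0003426212883181646))
```

```bash
python3 - <<'E'
from h import *
print(plan([.41,.258,.24],np.radians(-2.6)))
E
```

```text
(array([-24.84,  -8.41,  -0.07]), np.float64(1.1454), array([0.2268, 0.4456, 0.2393]), np.float64(63.03))
```

Call:
{"op": "jog_arm", "data": {
  "rows": [0,-2.5,-0.8,0,0.115,0,-5,-1.7,0,0.23,0,-7.5,-2.5,0,0.345,0,-10,-3.4,0,0.46,0,-12.5,-4.2,0,0.575,0,-15,-5,0,0.69,0,-17.5,-5.9,0,0.805,0,-20,-6.7,0,0.92,0,-22.5,-7.6,0,1.03,0,-24.8,-8.4,0,1.145,0,-24.8,-8.4,0,1.145,0,-24.8,-8.4,0,1.145]
}}

```text
clock: 2.2
tcp_pos: [0.4103, 0.2575, 0.2392]
tcp_rot: [-0.0, 0.723, 0.69, -0.0]
ft_force: [-0.9, 0.7, -0.9]
opening: 0.0854
grip_force: 0.0
```

```bash
python3 - <<'E'
from h import *
w=shot("wrist","w1"); print(np.round(w["state"]["tcp_pos"],4),w["state"]["opening"],np.round(w["mount"],3).tolist(),w["camera_matrix"][0,0])
for t in ["rail","rail_grip","stand"]:
    print(t,[(np.round(d["at"],4).tolist(),round(d["conf"],2)) for d in nets.recognise(w,t)[:2]])
print(proj(w,[.41,.258,.145]),proj(w,[.41388,.35138,.089]),proj(w,[.4055,.16475,.089]))
print(plan([.41,.258,.118],np.radians(-2.6)))
E
```

```text
[0.4103 0.2575 0.2392] 0.08540913840986529 [[0.001, -0.96, -0.279, 0.07], [1.0, 0.0, 0.001, 0.0], [-0.001, -0.279, 0.96, -0.134], [0.0, 0.0, 0.0, 1.0]] 318.8273696176895
rail [([0.4121, 0.2688, 0.0961], 0.84)]
rail_grip [([0.4128, 0.266, 0.1027], 0.62)]
stand [([0.6036, 0.2239, 0.0111], 0.87)]
[318.79849986 207.33590326] [318.37139926  80.88568181] [318.83391814 280.24992679]
(array([-0.09,  0.1 , 12.13]), np.float64(0.0024), array([0.4091, 0.2589, 0.2393]), np.float64(-2.46))
```

View pics/w1.png

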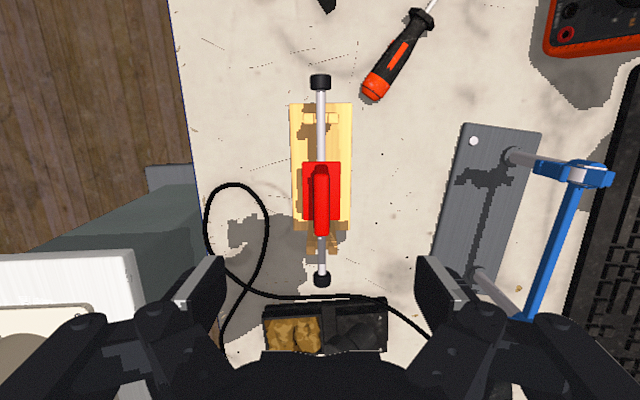

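The wrist view shows knobs at about (320,82) and (321,280), and the red tab around column 321. That agrees with the estimate to within about 2 px.

```bash
python3 - <<'E'
from h import *
w=shot("wrist"); f=cv2.cvtColor(w["frame"],cv2.COLOR_RGB2HSV)
# rod/knobs: dark knob blobs
g=w["frame"].max(2)<60
def blob(m,r0,r1,c0,c1):
    ys,xs=np.nonzero(m[r0:r1,c0:c1]); return np.array([xs.mean()+c0,ys.mean()+r0]),len(xs)
k1=blob(g,68,96,305,336);k2=blob(g,268,290,305,336)
red=(f[...,1]>180)&((f[...,0]<8)|(f[...,0]>172))&(w["frame"][...,0]>90)
bright=red&(w["frame"][...,0]>215); print(k1,k2,blob(red,150,245,295,350),blob(bright,150,245,295,350))
A,B=at_z(w,k1[0],.094),at_z(w,k2[0],.094); print(A,B,(A+B)/2,np.degrees(np.arctan2(-(A-B)[0],(A-B)[1])),np.linalg.norm(A-B))
print("tab",at_z(w,(321,200),.14))
E
```

```text
(array([322.49152542,  84.00847458]), 236) (array([322.56730769, 280.88942308]), 208) (array([322.527906  , 195.39362149]), 2383) (array([324.31764039, 195.96710153]), 1763)
[0.41555108 0.34987611 0.094     ] [0.40834061 0.16814058 0.094     ] [0.41194584 0.25900835 0.094     ] -2.272052794532152 0.18187851747583056
tab [0.41057203 0.26365876 0.14      ]
```

Call:
{"op": "jog_arm", "data": {
  "rows": [0,0,0.1,2,0,0,0,0.1,4.5,0,0,0,0.1,7,0,0,0,0.1,9,0,0,0,0.1,10.5,0,0,0,0.1,11.5,0,0,0,0.1,12.0,0,120,0,0.1,12.0,0,200,0,0.1,12.0,0,255,0,0.1,12.0,0,255,0,0.1,12.0,0,255,0,0.1,12.0,0],
  "newtons": 70
}}

```text
clock: 3.45
tcp_pos: [0.4112, 0.2586, 0.1201]
tcp_rot: [0.0, 0.723, 0.691, 0.001]
ft_force: [0.6, 0.1, 0.4]
opening: 0.0255
grip_force: 0.0
```

Call:
{"op": "jog_arm", "data": {
  "rows": [255,0,0,0,0,255,0,0,0,0,255,0,0,0,0]
}}

```text
clock: 3.7
tcp_pos: [0.4113, 0.2585, 0.12]
tcp_rot: [0.0, 0.723, 0.691, 0.001]
ft_force: [-0.2, -0.6, 3.8]
opening: 0.0112
grip_force: 69.4
```

Call:
{"op": "jog_arm", "data": {
  "rows": [255,0,0,-0.5,0,255,0,0,-1.5,0,255,0,0,-3,0,255,0,0,-5,0,255,0,0,-7,0,255,0,0,-9,0,255,0,0,-10.5,0,255,0,0,-11.5,0,255,0,0,-12,0,255,0,0,-12,0,255,0,0,-12,0]
}}

```text
clock: 4.62
tcp_pos: [0.4103, 0.2579, 0.2384]
tcp_rot: [-0.0, 0.723, 0.691, -0.001]
ft_force: [0.5, 1.0, -3.4]
opening: 0.0112
grip_force: 68.5
```

```bash
python3 - <<'E'
from h import *
w=shot("wrist","w2"); s=shot("side","s2"); t=shot("top","t2"); print({k:np.round(v,3).tolist() for k,v in w["state"].items()})
c=np.vstack([cv2.resize(w["frame"][:,:],(560,350)),cv2.resize(s["frame"][60:220,240:440],(560,250)) if 0 else cv2.resize(s["frame"][70:230,270:494],(350,250),interpolation=2).repeat(1,0) if 0 else np.pad(cv2.resize(s["frame"][80:200,280:440],(333,250),interpolation=2),((0,0),(0,227),(0,0)))])
cv2.imwrite("pics/c2.png",c[:,:,::-1])
E
```

```text
{'clock': 4.617, 'qpos': [0.561, 0.212, -0.034, 1.326, -0.0, 2.177], 'qd': [0.0, 0.009, -0.017, -0.003, 0.0, 0.001], 'effort': [-0.001, -38.141, 27.118, 0.027, 0.002, -0.0], 'tcp_pos': [0.41, 0.258, 0.238], 'tcp_rot': [-0.0, 0.723, 0.691, -0.001], 'ft_force': [0.541, 1.002, -3.427], 'wrist_torque': [-0.002, 0.055, -0.012], 'grip_force': 68.539, 'opening': 0.011}
```

View pics/c2.png

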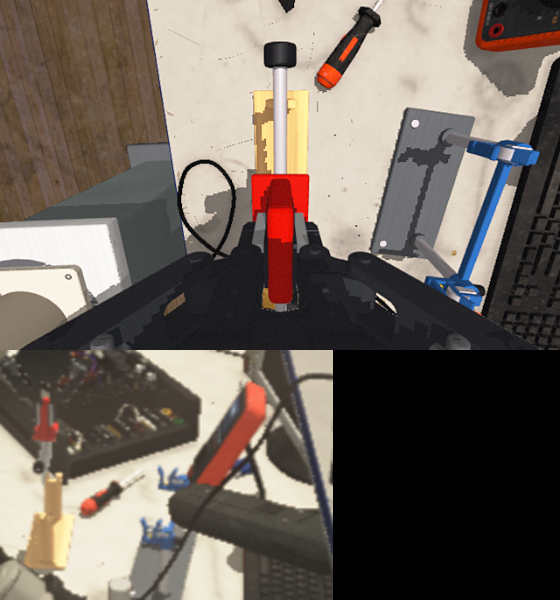

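The rail is held and hanging clear. Before going to the stand I need the height of the black bar and cable, and a close look at the hooks.

```bash
python3 - <<'E'
import cv2,numpy as np
t=cv2.imread("pics/t2.png")[60:260,190:350]; s=cv2.imread("pics/s2.png")[80:280,330:530]; 
z=lambda a,f:cv2.resize(a,None,fx=f,fy=f,interpolation=2)
a=z(t,2.5); b=z(s,2.5)
cv2.imwrite("pics/c3.png",np.hstack([a[:500],b[:500,:400]])) 
E
```

```text
(no output)
```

View pics/c3.png

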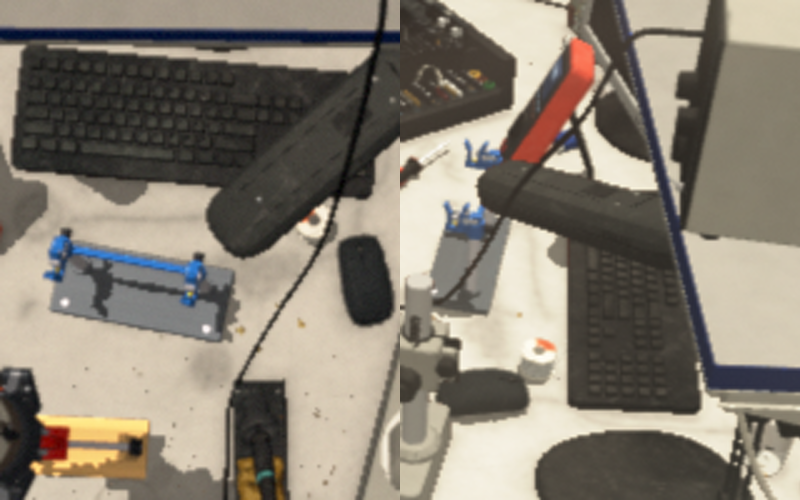

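```bash
python3 - <<'E'
from h import *
t=shot("top"); s=shot("side")
poly=np.array([(620,40),(600,65),(575,95),(530,160),(505,215),(490,240),(465,275),(440,300)],float); poly=np.c_[330+(poly[:,0]-400)/2.5,80+poly[:,1]/2.5]
dense=np.vstack([np.linspace(a,b,20) for a,b in zip(poly[:-1],poly[1:])])
T=lambda x,y:(190+x/2.5,60+y/2.5)
for q in [(378,60),(360,130),(340,190),(315,245),(280,305),(240,370)]:
    r=min(((np.linalg.norm(dense-proj(s,at_z(t,T(*q),z)),axis=1).min(),z) for z in np.arange(0,.5,.01)))
    print("cable",q,np.round(at_z(t,T(*q),r[1]),3),np.round(r[0],1))
for q in [(208,210),(225,245),(245,257),(300,215)]:
    X=at_z(t,T(*q),.21); u=proj(s,X); print("bar",np.round(X,3),"side crop",np.round([400+(u[0]-330)*2.5,(u[1]-80)*2.5]))
# stand points at candidate heights: projection check of hooks
O=np.array([.594,.196,0]); yaw=np.radians(-9.7); ex=np.array([np.cos(yaw),np.sin(yaw),0]); ey=np.array([-ex[1],ex[0],0])
for y in (.075,-.075):
  for h in (.105,.12,.135):
    for x in (-.016,):
      X=O+ex*x+ey*y+[0,0,h+.031]; u=proj(s,X); v=proj(t,X); print(y,h,"side",np.round([400+(u[0]-330)*2.5,(u[1]-80)*2.5]),"top",np.round([(v[0]-190)*2.5,(v[1]-60)*2.5]))
E
```

```text
cable (378, 60) [ 0.704 -0.06   0.46 ] 1.2
cable (360, 130) [ 0.67  -0.049  0.39 ] 1.1
cable (340, 190) [ 0.639 -0.034  0.31 ] 1.1
cable (315, 245) [ 0.611 -0.012  0.2  ] 0.7
cable (280, 305) [0.568 0.027 0.08 ] 0.7
cable (240, 370) [0.5   0.076 0.02 ] 19.5
bar [0.645 0.098 0.21 ] side crop [517. 175.]
bar [0.609 0.08  0.21 ] side crop [486. 183.]
bar [0.596 0.06  0.21 ] side crop [476. 192.]
bar [0.64  0.004 0.21 ] side crop [516. 222.]
0.075 0.105 side [466. 147.] top [ 52. 275.]
0.075 0.12 side [467. 138.] top [ 49. 272.]
0.075 0.135 side [467. 128.] top [ 45. 269.]
-0.075 0.105 side [447. 211.] top [188. 299.]
-0.075 0.12 side [448. 201.] top [187. 296.]
-0.075 0.135 side [448. 191.] top [185. 294.]
```

```bash
python3 - <<'E'
from h import *
print(plan([.505,.211,.25],np.radians(-9.7)))
E
```

```text
(array([-4.26,  9.67, -1.17]), np.float64(0.1243), array([0.4103, 0.2579, 0.2384]), np.float64(-2.58))
```

Call:
{"op": "jog_arm", "data": {
  "rows": [255,-0.4,0.9,-0.3,0.01,255,-1,2.4,-0.6,0.03,255,-1.7,4.0,-0.9,0.05,255,-2.5,5.8,-1.2,0.075,255,-3.3,7.5,-1.2,0.095,255,-3.9,8.8,-1.2,0.115,255,-4.2,9.5,-1.2,0.124,255,-4.3,9.7,-1.2,0.124,255,-4.3,9.7,-1.2,0.124,255,-4.3,9.7,-1.2,0.124]
}}

```text
clock: 5.7
tcp_pos: [0.5052, 0.211, 0.2511]
tcp_rot: [-0.0, 0.764, 0.645, -0.0]
ft_force: [0.4, 0.0, -3.4]
opening: 0.0109
grip_force: 68.7
```

```bash
python3 - <<'E'
from h import *
w=shot("wrist","w4"); print(np.round(w["state"]["tcp_pos"],4),np.round(w["state"]["ft_force"],1)); np.save("w4.npy",dict(state=w["state"],mount=w["mount"],camera_matrix=w["camera_matrix"]),allow_pickle=True)
cv2.imwrite("pics/w4c.png",cv2.resize(w["frame"][60:340,320:600],None,fx=2.1,fy=2.1,interpolation=2)[:,:,::-1])
E
```

```text
[0.5052 0.211  0.2511] [ 0.4  0.  -3.4]
```

View pics/w4c.png

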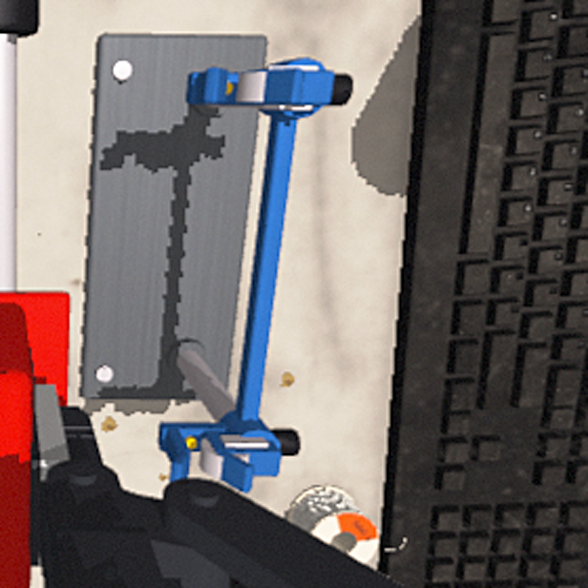

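The wrist crop shows the foot plate corners at about (98,35), (268,36) and (80,397). The yellow pins are at about (231,87) left and (192,442) right. I'll use these for the stand pose, then look from closer.

```bash
python3 - <<'E'
from h import *
w=np.load("w4.npy",allow_pickle=True).item()
c=lambda x,y:(320+x/2.1,60+y/2.1)
a,b,d=[at_z(w,c(*q),.01) for q in [(98,35),(268,36),(80,398)]]
print(a,b,d,"len",np.linalg.norm(a-b),np.linalg.norm(a-d),"yaw",np.degrees(np.arctan2(-(a-d)[0],(a-d)[1])),np.degrees(np.arctan2((b-a)[1],(b-a)[0])),"ctr",(b+d)/2)
for z in (.112,.12,.128):
    L,Rr=at_z(w,c(231,87),z),at_z(w,c(192,442),z); print(z,L,Rr,(L+Rr)/2,np.linalg.norm(L-Rr),np.degrees(np.arctan2(-(L-Rr)[0],(L-Rr)[1])))
L,Rr=at_z(w,c(283,90),.14),at_z(w,c(245,420),.14);print("bar yaw",np.degrees(np.arctan2(-(L-Rr)[0],(L-Rr)[1])))
# rail rod direction in this view: grasp yaw check
f=w
E
```

```text
[0.5740013  0.30665454 0.01      ] [0.66172357 0.29127768 0.01      ] [0.53695861 0.10324491 0.01      ] len 0.08905977835457839 0.20675501708141514 yaw -10.320965754834933 -9.942379269863455 ctr [0.59934109 0.1972613  0.01      ]
0.112 [0.60726494 0.27210597 0.112     ] [0.57877758 0.12140951 0.112     ] [0.59302126 0.19675774 0.112     ] 0.15336542030525063 -10.704763288083333
0.12 [0.60463627 0.27234943 0.12      ] [0.57698262 0.12606327 0.12      ] [0.59080944 0.19920635 0.12      ] 0.14887702208670286 -10.704763288083315
0.128 [0.6020076 0.2725929 0.128    ] [0.57518765 0.13071702 0.128     ] [0.58859762 0.20165496 0.128     ] 0.14438862386815504 -10.704763288083296
bar yaw -9.772641519920231
```

```bash
python3 - <<'E'
from h import *
print(plan([.5625,.203,.24],np.radians(-10.2)))
E
```

```text
(array([0.16, 5.8 , 1.12]), np.float64(0.0098), array([0.505 , 0.2112, 0.2512]), np.float64(-9.64))
```

Call:
{"op": "jog_arm", "data": {
  "rows": [255,0,0.6,0.1,0.01,255,0,1.6,0.3,0.01,255,0.1,2.8,0.6,0.01,255,0.1,4.0,0.8,0.01,255,0.2,5.0,1.0,0.01,255,0.2,5.6,1.1,0.01,255,0.2,5.8,1.1,0.01,255,0.2,5.8,1.1,0.01,255,0.2,5.8,1.1,0.01]
}}

```text
clock: 6.5
tcp_pos: [0.563, 0.2031, 0.2402]
tcp_rot: [-0.0, 0.767, 0.641, -0.0]
ft_force: [-0.3, 0.2, -3.5]
opening: 0.0111
grip_force: 68.7
```

```bash
python3 - <<'E'
from h import *
w=shot("wrist","w5"); s=shot("side","s5"); print(np.round(w["state"]["tcp_pos"],4),np.round(w["state"]["ft_force"],1)); np.save("w5.npy",dict(state=w["state"],mount=w["mount"],camera_matrix=w["camera_matrix"]),allow_pickle=True)
a=cv2.resize(w["frame"][20:270,270:440],None,fx=2.4,fy=2.4,interpolation=2); b=cv2.resize(s["frame"][80:205,335:435],(391,600)[:1]+(489,),interpolation=2)
b=np.pad(b,((0,600-489),(0,0),(0,0)))
cv2.imwrite("pics/c5.png",np.hstack([a,b])[:,:,::-1])
E
```

```text
[0.563  0.2031 0.2402] [-0.3  0.2 -3.5]
```

View pics/c5.png

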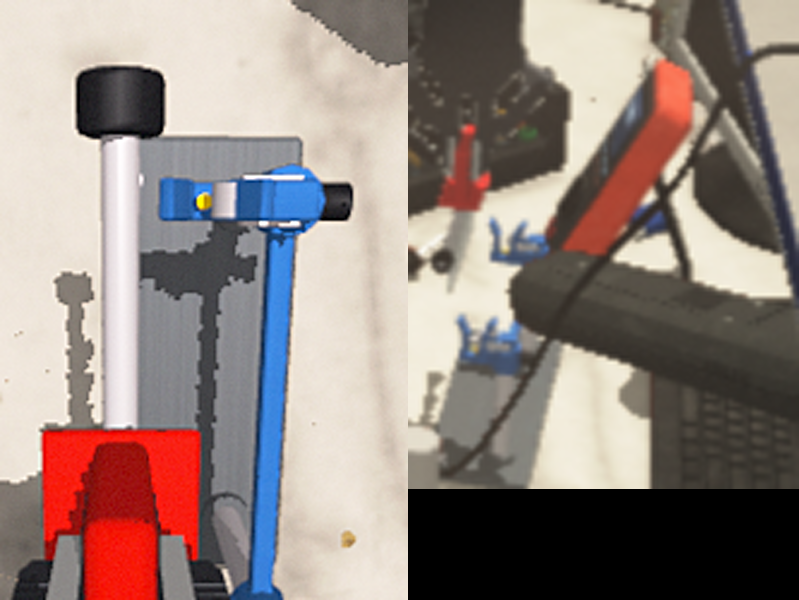

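The left pin is at about (204,202) and the rod axis at about column 121 in the wrist crop. In the side view the right hook is visible and the black bar's end is just beyond it.

```bash
python3 - <<'E'
from h import *
w4=np.load("w4.npy",allow_pickle=True).item(); w=np.load("w5.npy",allow_pickle=True).item()
c4=lambda x,y:(320+x/2.1,60+y/2.1); c=lambda x,y:(270+x/2.4,20+y/2.4)
print("pinL tri",tri(w4,c4(231,87),w,c(204,202)))
for z in (.115,.12): print(z,at_z(w,c(204,202),z))
L,B=at_z(w,c(281,245),.135),at_z(w,c(262,585),.135);print("crossbar",L,B,"yaw",np.degrees(np.arctan2(-(L-B)[0],(L-B)[1])))
a,b=at_z(w,c(121,145),.209),at_z(w,c(121,425),.209);print("rod",a,b,np.degrees(np.arctan2(-(a-b)[0],(a-b)[1])))
k=at_z(w,c(121,70),.213);print("knob end",k)
p,q,r=[at_z(w,c(*u),.01) for u in [(301,138),(139,138),(262,430)]]
print("plate",p,"edge yaw",np.degrees(np.arctan2(-(p-r)[0],(p-r)[1])))
s=w["state"];qq=s["tcp_rot"];print("tool",s["tcp_pos"],R.from_quat([qq[1],qq[2],qq[3],qq[0]]).as_matrix()[:,1])
E
```

```text
pinL tri (array([0.60241388, 0.27227114, 0.12664975]), np.float64(0.0005662526617351629))
0.115 [0.60362176 0.27196959 0.115     ]
0.12 [0.60308762 0.27197851 0.12      ]
crossbar [0.62265693 0.25551204 0.135     ] [0.60259359 0.14346928 0.135     ] yaw -10.15227529959639
rod [0.57865272 0.28604267 0.209     ] [0.56824931 0.22819267 0.209     ] -10.194773272025694
knob end [0.58098387 0.29904647 0.213     ]
plate [0.66134919 0.29106052 0.01      ] edge yaw -14.612847866806051
tool [0.56295717 0.20312121 0.24022537] [ 9.84025080e-01 -1.78028792e-01 -6.25382719e-04]
```

Call:
{"op": "jog_arm", "data": {
  "rows": [255,0,0.5,0,0,255,0,1.2,0,0,255,0,1.9,0,0,255,0,2.4,0,0,255,0,2.65,0,0,255,0,2.65,0.6,0,255,0,2.65,1.6,0,255,0,2.65,2.8,0,255,0,2.65,3.8,0,255,0,2.65,4.3,0,255,0,2.65,4.4,0,255,0,2.65,4.4,0]
}}

```text
clock: 7.6
tcp_pos: [0.5888, 0.1983, 0.1956]
tcp_rot: [-0.0, 0.767, 0.641, -0.001]
ft_force: [-0.3, 0.3, -4.1]
opening: 0.0109
grip_force: 68.6
```

```bash
python3 - <<'E'
from h import *
w=shot("wrist","w6"); s=shot("side","s6"); print(np.round(w["state"]["tcp_pos"],4),np.round(w["state"]["ft_force"],1),np.round(w["state"]["wrist_torque"],2))
a=cv2.resize(w["frame"][20:270,250:420],None,fx=2.4,fy=2.4,interpolation=2); b=cv2.resize(s["frame"][80:205,335:435],(391,489),interpolation=2)
b=np.pad(b,((0,600-489),(0,0),(0,0)))
cv2.imwrite("pics/c6.png",np.hstack([a,b])[:,:,::-1])
E
```

```text
[0.5888 0.1983 0.1956] [-0.3  0.3 -4.1] [0.01 0.   0.02]
```

View pics/c6.png

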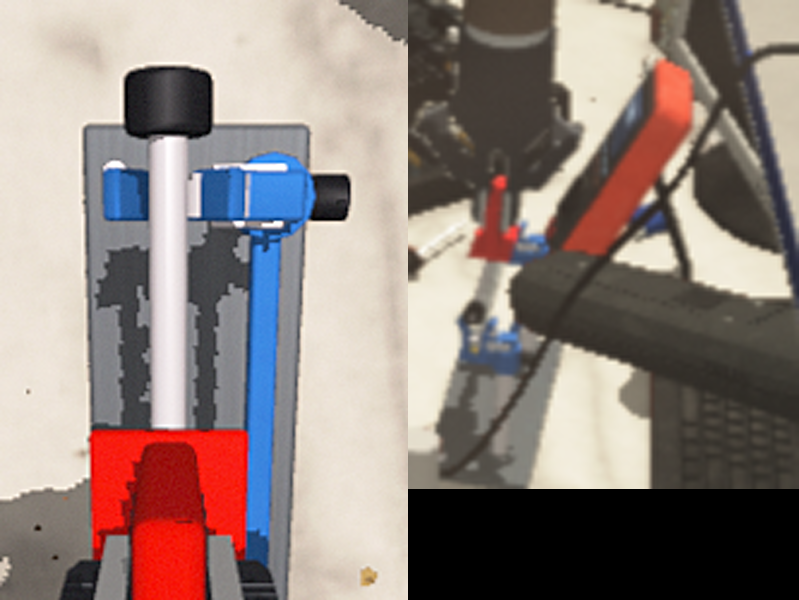

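The rod is centred over the left hook's throat, columns 149–187 around the hook's gap. The side view shows the right end over the right hook and clear of the bar. I'll lower it by feel.

Call:
{"op": "jog_arm", "data": {
  "rows": [255,0,0,0.4,0,255,0,0,0.9,0,255,0,0,1.3,0,255,0,0,1.7,0,255,0,0,1.9,0,255,0,0,2.0,0,255,0,0,2.0,0]
}}

```text
clock: 8.28
tcp_pos: [0.589, 0.1983, 0.1758]
tcp_rot: [-0.0, 0.767, 0.641, -0.0]
ft_force: [0.3, 0.8, -3.5]
opening: 0.011
grip_force: 68.7
```

Call:
{"op": "jog_arm", "data": {
  "rows": [255,0,0,0.1,0,255,0,0,0.2,0,255,0,0,0.3,0,255,0,0,0.4,0,255,0,0,0.4,0]
}}

```text
clock: 8.7
tcp_pos: [0.5891, 0.1984, 0.1721]
tcp_rot: [-0.0, 0.767, 0.641, -0.0]
ft_force: [0.6, -1.0, -3.0]
opening: 0.0113
grip_force: 68.7
```

Call:
{"op": "jog_arm", "data": {
  "rows": [255,0,0,0.1,0,255,0,0,0.2,0,255,0,0,0.3,0,255,0,0,0.4,0,255,0,0,0.4,0]
}}

```text
clock: 9.12
tcp_pos: [0.589, 0.1985, 0.1688]
tcp_rot: [-0.0, 0.767, 0.641, 0.0]
ft_force: [-2.8, 0.3, 0.6]
opening: 0.0113
grip_force: 69.4
```

Call:
{"op": "jog_arm", "data": {
  "rows": [255,0,0,0.1,0,255,0,0,0.2,0,255,0,0,0.3,0,255,0,0,0.3,0]
}}

```text
clock: 9.45
tcp_pos: [0.5887, 0.1988, 0.1656]
tcp_rot: [-0.001, 0.767, 0.641, 0.0]
ft_force: [-3.9, 0.5, 3.0]
opening: 0.0112
grip_force: 69.7
```

The contact force, in −x and up, comes at the predicted catch height. I'll keep pressing in small steps.

Call:
{"op": "jog_arm", "data": {
  "rows": [255,0,0,0.1,0,255,0,0,0.2,0,255,0,0,0.3,0,255,0,0,0.3,0]
}}

```text
clock: 9.78
tcp_pos: [0.5886, 0.1986, 0.1616]
tcp_rot: [-0.001, 0.767, 0.641, -0.0]
ft_force: [-4.8, 1.1, 1.0]
opening: 0.0109
grip_force: 69.4
```

Call:
{"op": "jog_arm", "data": {
  "rows": [255,0,0,0.1,0,255,0,0,0.2,0,255,0,0,0.3,0,255,0,0,0.3,0]
}}

```text
clock: 10.12
tcp_pos: [0.5886, 0.1983, 0.1582]
tcp_rot: [-0.001, 0.767, 0.641, -0.001]
ft_force: [-5.3, 1.7, -1.7]
opening: 0.0113
grip_force: 69.0
```

Call:
{"op": "jog_arm", "data": {
  "rows": [255,0,0,0.1,0,255,0,0,0.2,0,255,0,0,0.3,0,255,0,0,0.3,0]
}}

```text
clock: 10.45
tcp_pos: [0.5887, 0.1981, 0.1552]
tcp_rot: [-0.0, 0.767, 0.641, -0.001]
ft_force: [-4.7, 1.7, -4.7]
opening: 0.011
grip_force: 68.6
```

Call:
{"op": "jog_arm", "data": {
  "rows": [255,0,0,0.1,0,255,0,0,0.2,0,255,0,0,0.2,0]
}}

```text
clock: 10.7
tcp_pos: [0.5891, 0.1981, 0.1536]
tcp_rot: [-0.0, 0.767, 0.641, -0.001]
ft_force: [-3.7, 0.5, -5.0]
opening: 0.0113
grip_force: 68.5
```

Call:
{"op": "jog_arm", "data": {
  "rows": [255,0,0,0.1,0,255,0,0,0.2,0,255,0,0,0.2,0]
}}

```text
clock: 10.95
tcp_pos: [0.5897, 0.1982, 0.1522]
tcp_rot: [0.0, 0.767, 0.641, 0.0]
ft_force: [-1.3, 1.1, -5.5]
opening: 0.0108
grip_force: 68.5
```

Call:
{"op": "jog_arm", "data": {
  "rows": [255,0,0,0.1,0,255,0,0,0.2,0,255,0,0,0.2,0]
}}

```text
clock: 11.2
tcp_pos: [0.5902, 0.1984, 0.1512]
tcp_rot: [0.001, 0.768, 0.641, 0.001]
ft_force: [-1.7, 0.9, -1.2]
opening: 0.0107
grip_force: 69.2
```

```bash
python3 - <<'E'
from cell import arm; import numpy as np
s=arm.get_state(); print(np.round(s["tcp_pos"],4),np.round(s["ft_force"],1),np.round(s["wrist_torque"],2))
E
```

```text
[0.5902 0.1984 0.1512] [-1.7  0.9 -1.2] [-0.19  0.46 -0.03]
```

Call:
{"op": "jog_arm", "data": {
  "rows": [255,0,0,0.1,0,255,0,0,0.2,0,255,0,0,0.2,0]
}}

```text
clock: 11.45
tcp_pos: [0.5903, 0.1985, 0.1508]
tcp_rot: [0.001, 0.768, 0.641, 0.002]
ft_force: [-3.1, 0.7, 7.1]
opening: 0.0112
grip_force: 70.5
```

```bash
cat > st.py <<'E'
from cell import arm; import numpy as np
s=arm.get_state(); print(np.round(s["tcp_pos"],4),np.round(s["tcp_rot"],4),np.round(s["ft_force"],1),np.round(s["wrist_torque"],2))
E
python3 st.py
```

```text
[0.5903 0.1985 0.1508] [0.001  0.7676 0.641  0.0017] [-3.1  0.7  7.1] [-0.42  1.06 -0.11]
```

Call:
{"op": "jog_arm", "data": {
  "rows": [255,0,0,0.05,0,255,0,0,0.1,0,255,0,0,0.1,0,255,0,0,0.1,0]
}}

```text
clock: 11.78
tcp_pos: [0.5903, 0.1985, 0.1508]
tcp_rot: [0.001, 0.768, 0.641, 0.002]
ft_force: [-4.7, -0.0, 10.9]
opening: 0.0107
grip_force: 71.0
```

```bash
python3 st.py
```

```text
[0.5903 0.1985 0.1508] [0.0012 0.7676 0.641  0.002 ] [-4.7 -0.  10.9] [-0.61  1.36 -0.06]
```

Pressing total is about 14 N, carried mostly by the right end, so the right floor is probably higher. The pads pinch along the rail's x, so a lighter grip lets the rail pivot and level itself. I'll also relieve the x lean.

Call:
{"op": "jog_arm", "data": {
  "rows": [255,0,-0.05,0,0,255,0,-0.1,0,0,255,0,-0.1,0,0,255,0,-0.1,0,0],
  "newtons": 20
}}

```text
clock: 12.12
tcp_pos: [0.5902, 0.1986, 0.1508]
tcp_rot: [0.002, 0.768, 0.641, 0.003]
ft_force: [-3.6, -0.4, 9.2]
opening: 0.011
grip_force: 70.6
```

```bash
python3 st.py
```

```text
[0.5902 0.1986 0.1508] [0.0019 0.7676 0.6409 0.0026] [-3.6 -0.4  9.2] [-0.66  0.78 -0.07]
```

Call:
{"op": "jog_arm", "data": {
  "rows": [250,0,0,0,0,250,0,0,0,0,250,0,0,0,0,250,0,0,0,0],
  "newtons": 20
}}

```text
clock: 12.45
tcp_pos: [0.5902, 0.1986, 0.1508]
tcp_rot: [0.002, 0.768, 0.641, 0.003]
ft_force: [-2.5, -0.9, 9.2]
opening: 0.0112
grip_force: 70.6
```

```bash
python3 st.py
```

```text
[0.5902 0.1986 0.1508] [0.0018 0.7676 0.6409 0.0026] [-2.5 -0.9  9.2] [-0.68  0.87 -0.08]
```

Call:
{"op": "jog_arm", "data": {
  "rows": [255,0,0,0.05,0,255,0,0,0.1,0,255,0,0,0.1,0,255,0,0,0.1,0]
}}

```text
clock: 12.78
tcp_pos: [0.5902, 0.1986, 0.1507]
tcp_rot: [0.002, 0.768, 0.641, 0.003]
ft_force: [-4.1, -1.0, 12.7]
opening: 0.0109
grip_force: 71.4
```

```bash
python3 - <<'E'
from h import *
exec(open("st.py").read())
w=shot("wrist","w7"); s=shot("side","s7")
for t in ["left_pin","right_pin","left_catch"]:
    print(t,[(np.round(d["at"],4).tolist(),round(d["conf"],2)) for d in nets.recognise(w,t)[:2]])
a=cv2.resize(w["frame"][50:180,250:420],None,fx=3.5,fy=3.5,interpolation=2); b=cv2.resize(s["frame"][120:210,350:410],None,fx=3.2,fy=3.2,interpolation=2)
b=np.pad(b,((0,max(0,455-b.shape[0])),(0,0),(0,0)))[:455]
cv2.imwrite("pics/c7.png",np.hstack([a[:455],b])[:,:,::-1])
E
```

```text
[0.5902 0.1986 0.1507] [0.002  0.7676 0.6409 0.0029] [-4.1 -1.  12.7] [-0.79  1.22 -0.1 ]
left_pin []
right_pin []
left_catch [([0.6079, 0.2737, 0.1394], 0.79)]
```

View pics/c7.png

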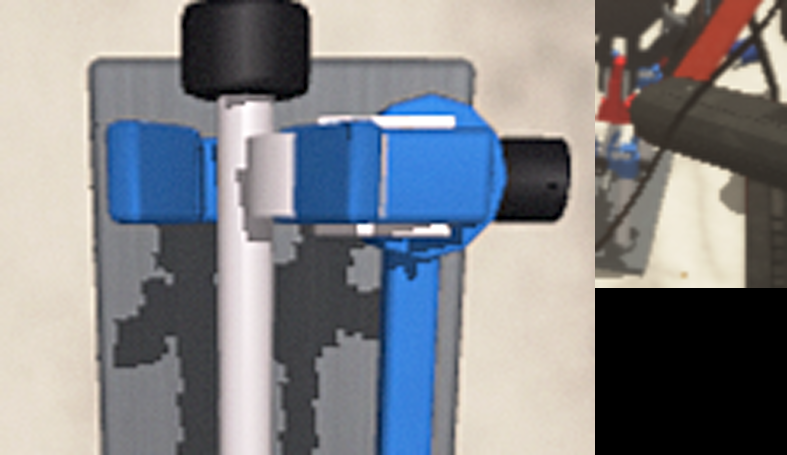

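The left catch nose covers the rod and looks shut, so the left end is below the catch. It may not be fully on the floor yet, so I'll press slightly more while staying under 25 N.

Call:
{"op": "jog_arm", "data": {
  "rows": [255,0,-0.1,0,0,255,0,-0.1,0.05,0,255,0,-0.1,0.1,0,255,0,-0.1,0.15,0,255,0,-0.1,0.15,0]
}}

```text
clock: 13.45
tcp_pos: [0.5901, 0.1986, 0.1507]
tcp_rot: [0.003, 0.768, 0.641, 0.004]
ft_force: [-4.6, -2.9, 17.5]
opening: 0.0111
grip_force: 72.1
```

```bash
python3 st.py
```

```text
[0.5901 0.1986 0.1507] [0.0028 0.7677 0.6408 0.004 ] [-4.6 -2.9 17.5] [-1.06  1.23 -0.08]
```

Call:
{"op": "jog_arm", "data": {
  "rows": [255,-0.05,-0.05,0,0,255,-0.1,-0.1,0,0,255,-0.1,-0.1,0,0,255,-0.1,-0.1,0,0]
}}

```text
clock: 13.78
tcp_pos: [0.59, 0.1986, 0.1507]
tcp_rot: [0.003, 0.768, 0.641, 0.005]
ft_force: [-2.6, 0.7, 15.2]
opening: 0.0109
grip_force: 71.5
```

```bash
python3 st.py
```

```text
[0.59   0.1986 0.1507] [0.003  0.7676 0.6409 0.0053] [-2.6  0.7 15.2] [-0.73  0.66 -0.11]
```

The moment stays near −0.6 N·m while the total press has risen from 11 to 21 N. That means the left end now carries several newtons on its floor and both ends are down. I'll unload the press, then open slowly.

Call:
{"op": "jog_arm", "data": {
  "rows": [255,0,-0.05,-0.1,0,255,0,-0.05,-0.2,0,255,0,-0.05,-0.3,0,255,0,-0.05,-0.35,0,255,0,-0.05,-0.35,0]
}}

```text
clock: 14.2
tcp_pos: [0.5891, 0.1986, 0.1509]
tcp_rot: [0.002, 0.767, 0.641, 0.004]
ft_force: [4.5, 1.5, 7.5]
opening: 0.0111
grip_force: 70.3
```

```bash
python3 st.py
```

```text
[0.5891 0.1986 0.1509] [0.0022 0.7674 0.6412 0.0038] [4.5 1.5 7.5] [-0.39 -1.06  0.3 ]
```

Call:
{"op": "jog_arm", "data": {
  "rows": [255,0,0.05,-0.05,0,255,0,0.1,-0.1,0,255,0,0.1,-0.15,0,255,0,0.1,-0.15,0]
}}

```text
clock: 14.53
tcp_pos: [0.5886, 0.1983, 0.151]
tcp_rot: [0.001, 0.767, 0.641, 0.002]
ft_force: [5.7, 2.3, 5.9]
opening: 0.011
grip_force: 70.2
```

```bash
python3 st.py
```

```text
[0.5886 0.1983 0.151 ] [0.0011 0.7674 0.6411 0.0022] [5.7 2.3 5.9] [-0.17 -1.27  0.22]
```

Call:
{"op": "jog_arm", "data": {
  "rows": [255,0,0.05,0,0,255,0,0.1,-0.05,0,255,0,0.15,-0.05,0,255,0,0.15,-0.05,0]
}}

```text
clock: 14.87
tcp_pos: [0.5889, 0.1983, 0.151]
tcp_rot: [0.0, 0.767, 0.641, 0.001]
ft_force: [3.6, 3.7, 5.1]
opening: 0.011
grip_force: 70.2
```

```bash
python3 st.py
```

```text
[0.5889 0.1983 0.151 ] [1.000e-04 7.674e-01 6.412e-01 1.200e-03] [3.6 3.7 5.1] [ 0.1  -0.82  0.21]
```

Call:
{"op": "jog_arm", "data": {
  "rows": [255,0.05,0.05,-0.05,0,255,0.1,0.1,-0.1,0,255,0.1,0.1,-0.1,0,255,0.1,0.1,-0.1,0]
}}

```text
clock: 15.2
tcp_pos: [0.589, 0.1983, 0.151]
tcp_rot: [-0.0, 0.767, 0.641, -0.0]
ft_force: [3.1, 1.2, 3.8]
opening: 0.0109
grip_force: 69.9
```

```bash
python3 st.py
```

```text
[0.589  0.1983 0.151 ] [-2.000e-04  7.675e-01  6.411e-01 -3.000e-04] [3.1 1.2 3.8] [-0.14 -0.58  0.16]
```

Call:
{"op": "jog_arm", "data": {
  "rows": [215,0,0,0,0,212,0,0,0,0,208,0,0,0,0,204,0,0,0,0,200,0,0,0,0,200,0,0,0,0,200,0,0,0,0]
}}

```text
clock: 15.78
tcp_pos: [0.5891, 0.1983, 0.1512]
tcp_rot: [-0.0, 0.768, 0.641, -0.0]
ft_force: [-0.5, -0.6, 0.5]
opening: 0.0186
grip_force: 0.0
```

```bash
python3 st.py; python3 - <<'E'
from h import *
w=shot("wrist","w8")
a=cv2.resize(w["frame"][50:330,230:450],None,fx=2.1,fy=2.1,interpolation=2)
cv2.imwrite("pics/c8.png",a[:,:,::-1])
E
```

```text
[0.5891 0.1983 0.1512] [-1.000e-04  7.675e-01  6.410e-01 -2.000e-04] [-0.5 -0.6  0.5] [-0.03  0.02  0.03]
```

View pics/c8.png

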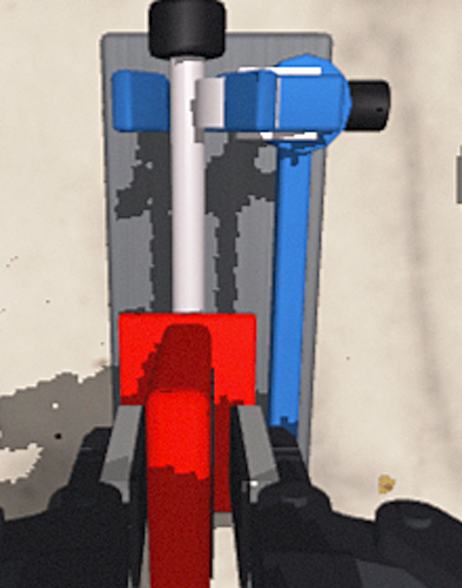

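The fingers are free of the tab with no force on the tool, and the rod sits under the shut left catch. As a check, I'll re-pinch lightly at 20 N and press once more with the rail free to level.

Call:
{"op": "jog_arm", "data": {
  "rows": [255,0,0,0,0,255,0,0,0,0,255,0,0,0,0,255,0,0,0.1,0,255,0,0,0.2,0,255,0,0,0.3,0,255,0,0,0.4,0,255,0,0,0.4,0],
  "newtons": 20
}}

```text
clock: 16.5
tcp_pos: [0.5893, 0.1984, 0.1511]
tcp_rot: [0.0, 0.767, 0.641, 0.001]
ft_force: [-6.3, -1.5, 15.4]
opening: 0.0118
grip_force: 26.7
```

```bash
python3 st.py
```

```text
[0.5893 0.1984 0.1511] [4.000e-04 7.675e-01 6.411e-01 1.300e-03] [-6.3 -1.5 15.4] [-0.48  1.47  0.02]
```

With the light grip the load is balanced between the ends (effective y about −0.01 m) and there was no sink at 15 N, so both ends are home. I'll unload, release and retreat.

Call:
{"op": "jog_arm", "data": {
  "rows": [255,0,0,-0.15,0,255,0,0,-0.3,0,255,0,0,-0.4,0,215,0,0,-0.4,0,208,0,0,-0.4,0,200,0,0,-0.4,0,200,0,0,-0.4,0,200,0,0,-0.4,0]
}}

```text
clock: 17.17
tcp_pos: [0.5893, 0.1984, 0.151]
tcp_rot: [-0.0, 0.767, 0.641, -0.0]
ft_force: [-0.1, 0.5, 0.3]
opening: 0.0183
grip_force: 0.0
```

Call:
{"op": "jog_arm", "data": {
  "rows": [200,0,0,-0.4,0,200,0,0,-1.2,0,200,0,0,-2.2,0,200,0,0,-3.4,0,180,0,0,-5,0,150,0,0,-7,0,150,0,0,-9,0,150,0,0,-10.5,0,150,0,0,-11.5,0,150,0,0,-12,0,150,0,0,-12,0]
}}

```text
clock: 18.08
tcp_pos: [0.5899, 0.1986, 0.2732]
tcp_rot: [0.001, 0.767, 0.641, 0.001]
ft_force: [-0.2, 1.2, 0.5]
opening: 0.0352
grip_force: 0.0
```

Call:
{"op": "jog_arm", "data": {
  "rows": [150,0,-1,0,0,150,0,-3,0,0,150,0,-5,0,0,150,0,-7,0,0,150,0,-8,0,0,150,0,-8,0,0,150,0,-8,0,0]
}}

```text
clock: 18.67
tcp_pos: [0.5102, 0.2126, 0.2708]
tcp_rot: [-0.0, 0.767, 0.641, -0.0]
ft_force: [1.5, -0.3, -0.1]
opening: 0.0349
grip_force: 0.0
```

```bash
python3 st.py; python3 - <<'E'
from h import *
w=shot("wrist","w9"); t=shot("top","t9")
a=cv2.resize(w["frame"][60:340,320:600],None,fx=1.7,fy=1.7,interpolation=2); b=cv2.resize(t["frame"][110:210,190:250+30],None,fx=3.5,fy=3.5,interpolation=2)
b=np.pad(b,((0,476-b.shape[0]),(0,0),(0,0)))
cv2.imwrite("pics/c9.png",np.hstack([a,b])[:,:,::-1])
E
```

```text
[0.5102 0.2126 0.2708] [-0.000e+00  7.673e-01  6.413e-01 -4.000e-04] [ 1.5 -0.3 -0.1] [ 0.01 -0.05  0.04]
```

View pics/c9.png

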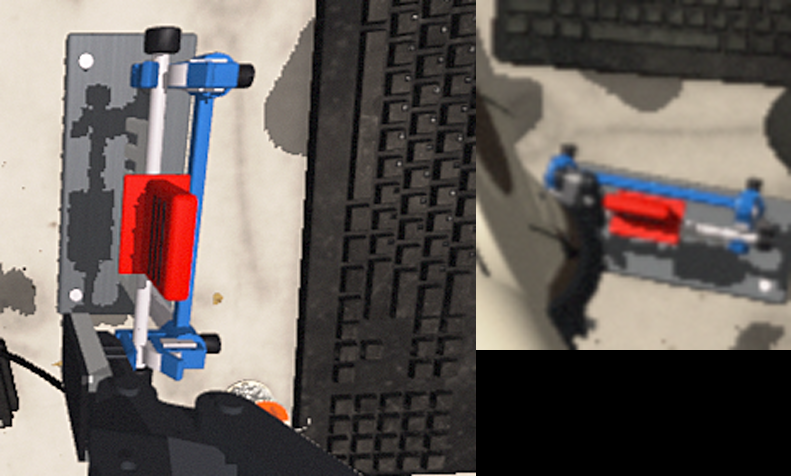

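The rail hangs in both hooks under the catches, at about (158,75) and (142,345), and the gripper is clear of it.

```bash
python3 -c "
from cell import arm
print(arm.sign_off())"
```

```text
the job is handed in; nothing more can be done
None
```

The rail hangs on both blue hooks and I've handed the job in: both ends are below the catches and home on the hook floors as judged by feel (the pins weren't visible), with a peak press of about 21 N and the gripper clear.

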